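Fit an interlocked access panel over its quarter-turn fastener and hold it home

ROBOT

A 6-joint arm with a two-finger parallel gripper is mounted at the origin on a cart in front of the work surface, level with it; the furniture and walls round the work are solid. World frame = base frame: x ahead of the robot, y to its left, z up, the work surface at z = 0. Lengths are in m, angles in degrees, forces in N, time in s.
With the tool pointing down it reaches from about 0.3 to 0.85 m from the base axis. Payload 5.4 kg.
Tool frame: the origin (TCP) lies between the finger pads; the fingertips stand 8 mm ahead of it and the grasp point (between the pads) lies 11 mm behind it; z points along the fingers, y is the line along which they close (so a half turn about z gives the same grasp; the last joint's range is limited). The gripper opens to 85 mm and grips with 20 to 120 N. Pads are 22 mm wide; open, the fingers measure 114 mm over their backs; the gripper's body (76 mm by 85 mm) begins 54 mm behind the grasp point. The pads swing forward as they close: fully open they stand 13 mm farther back than shut.
Start: joints at [-87.382, 9.076, 91.501, -0, 79.423, -12.038], TCP at [0.145, -0.556, 0.239] pointing down, gripper open.
Joint ranges: [-166.64, 166.64], [-54.1, 131.32], [10.49, 154.53], [-73.88, 253.88], [9.74, 151.15], [-171.62, 171.62]. Speed limits (degrees/s): [147.25, 147.25, 180, 180, 180, 180].

INTERFACE

Orientations are given as a 3x3 rotation matrix whose columns are the frame's x, y, z axes.
In Python, from rig import * gives the robot as it stands.
- The arm moves only by the tool drive_tool, never from a script. Its argument "moves" is a list of rows, each a list of 6 numbers: the shift along the tool's x, y, z each as a share of 25 mm, from -1 to 1, then the turn, a rotation vector about the tool's x, y, z each as a share of 5 degrees, from -1 to 1. In form: [[dx, dy, dz, ax, ay, az], ...]. A call has 1 to 10 rows; each row shifts and turns the commanded pose from where the row before left it, along the tool's axes as they then stand; what a row does not reach is not made up. A row lasts 1/8 s, in which the tool goes at most 62.5 mm and 10.7 degrees, less where a joint would pass 70% of its speed; a pose out of reach is approached as far as the arm can. A call with a number of a shift or a turn outside -1 to 1 is refused whole. A call with a gripper value outside its range is refused whole. "grip" is the closure, from -1 (fully open) to 1 (shut), set as the call begins (left out, the last holds). The fingers move at their own pace and stop on an object; "newtons" is the grip in N (left out, the last holds). Time passes only in rows, so rows that do not move let the fingers close. It gives the time, the measured TCP pose, the force, the opening and the grip force at its end, in the units of the state.
- read_state(): the state, without advancing time (a new reading comes with each control period).
- grab_frame(name): name is "scene" or "top"; returns the picture (400x640x3 uint8, red, green, blue); there is no depth.
- calibration(name): a dict with "vertical_fov" (degrees; the focal length in pixels is half the picture's height over the tangent of half this angle, whatever the lens; pixels are square), "cx", "cy" (the principal point, pixels), "R" (3x3) and "t" (3): a world point X has camera coordinates R X + t. Camera axes: x right, y down, z forward; pixel columns grow to the right and rows downward; lengths in m; the calibration is good to about 2 mm. A picture is of the moment at which its call begins. calibration takes no time and is no camera call.
- finish_job(): hands the job in; it is judged then, once.
Trained networks look in the newest picture that a camera, given by its name, has taken for a name from the list of things; names that differ only in an ending like _2 or _b are one class to them, and where a whole thing is asked for, a point or a joint stands for the part that bears it (a point fixed in the world has none). Each returns a list of dicts, best first, with "conf" (0 to 1); they miss things now and then, are a little off and sometimes report something else, mostly with a low value. They report only what shows in the picture. A call takes as long as a camera call.
- search_frame(camera, label): "box" ([centre column, centre row, width, height] in pixels, round what is visible of it).
- place_of(camera, label): "centre" ([column, row] in pixels: a listed point, or the origin of a listed thing).
The state is a dict: "t": time; "q": joint angles; "dq": joint speeds; "effort": joint torques, N m; "tcp_pos": TCP position; "ee_rot": TCP orientation; "force": force on the tool from outside, world axes, zero at the start; "wrist_torque": the same for the moment, N m; "grip_width": finger opening in m; "grasp_force": force on a finger pad.
Only numpy, scipy, OpenCV 4.12 (cv2) and the standard library are available. Lean on these libraries where they do the work, as an engineer would, in place of code of your own. Each camera call takes 0.05 s, during which the arm holds its last target. There are 200 camera calls.

TASK

Put the access panel back on the drive housing. The housing's quarter-turn wing fastener still stands across, in the locked position, so first turn it back all the way until it will pass through the panel's slot; then lift the panel by its handle, lower it into the housing's frame over the wing and press it fully home, so that it lies flat and flush in the frame and the sprung interlock plunger under it is pushed all the way in. Do not let go: finish while still holding the panel pressed home, with the wing left unlocked for a colleague, who will lock it and drive the screws, and leave the other things on the bench where they are.

Things in the scene. Friction and masses are not known exactly. Their poses are not given: they have to be found in the camera images.
- housing: The drive housing: a grey painted casting, 142 x 202 mm over the walls and 75 mm high on a foot flange of 150 x 236 mm, open at the top, fixed to the bench. Origin: centre of its underside, on the bench; x across its short side, y along its long side, z up. It has a shaft stub 40 mm long at its +x side at y = -25 mm, 38 mm up.
- frame_seat (a point): The middle of the housing's recessed frame, at the height of the seat on which the panel comes to lie (70 mm above the bench); axes as the housing's. The recess is 126 x 186 mm (panel 120 x 180 mm, so 3 mm of play to each side) and its rim stands 5 mm above the seat. When the panel is home, the panel's origin lies here and the axes of panel and housing are parallel (not turned end for end).
- wing (a joint): Angle of the quarter-turn wing fastener about its upright axis, rad, with stops at both ends: 0 = unlocked, wing along the housing's x, in line with the panel's slot; pi/2 = locked, wing along the housing's y. It grows counter-clockwise seen from above, so it is unlocked clockwise. Stiff by friction (0.06 N m), it stays where it is left. At the start it stands at 0.95 to 1.5.
- wing_top (a point): Centre of the top of the wing, on its turning axis, 22 mm above the seat, at x = 0, y = +62 mm of frame_seat; its own x axis lies along the wing. The wing is a steel bar with flat sides, 40 mm long, 10 mm thick (its grip) and 15 mm high (7 to 22 mm above the seat), on a neck of 10 mm diameter, with a screwdriver groove along its top.
- plunger (a joint): Travel of the interlock plunger, m: 0 = out, 0.006 = pushed fully in. The steel pin of 10 mm diameter stands 6 mm above the seat at x = +35 mm, y = +12 mm of frame_seat; its spring pushes up with 3 N when out and 5 N when fully in, enough to lift a panel that is not held.
- panel: The access panel: a flat aluminium plate 120 x 180 x 5 mm with a black bridge handle, 0.2 to 0.4 kg, lying on the bench handle up. Origin: centre of its underside; x across its short side, y along its long side, z up.
- panel_grip (a point): Middle of the panel's handle bar, 37.5 mm above the panel's underside; axes as the panel's. The bar runs 82 mm along the panel's y, is 12 mm thick (across, along x) and 15 mm high, with 25 mm of room between it and the plate and its two legs 35 mm either side of the middle.
- panel_slot (a point): Centre of the panel's slot at the panel's underside, at x = 0, y = +62 mm of the panel; the slot goes through and is 46 mm along the panel's x and 16 mm along its y.
- hex_key: Bystander: a black hex key, 31 x 88 x 7 mm, lying on the bench between housing and panel.
- bearing: Bystander: a small ball bearing, 22 mm across and 7 mm high, lying on the bench between housing and panel.
- spanner: Bystander: a spanner 174 mm long, lying behind the work.
- grease_tin: Bystander: a round tin, 70 mm across and 41 mm high, at the left.

How it is judged (in metres and radians):
On the way, in this order (a step that is already met when the one before it is completed fails the run):
1. the wing is turned back to the unlocked position, in line with the slot, while the panel is still off the housing (value of joint wing below 0.12 rad and horizontal distance between panel and frame_seat above 0.05 m), for 0.2 s.
2. the panel lies in the frame over the wing and the plunger is pushed in (horizontal distance between panel_slot and wing_top below 0.006 m and value of joint plunger above 0.005 m and z of panel in the frame of frame_seat below 0.0025 m), for 0.2 s.
At the end, for the whole second after the job is handed in: The panel lies in the frame over the wing (6 mm in plan at middle and slot, 2.5 mm of the seat, tilt under 2 degrees), the plunger is in by over 5 of its 6 mm, the wing is still unlocked (under 0.2 rad), and the fingers still bear on the panel (over 2 N), at rest (all of step 2 and horizontal distance between panel and frame_seat below 0.006 m and z of panel in the frame of frame_seat above -0.0025 m and angle between panel's own z axis and vertical below 0.035 rad and value of joint wing below 0.2 rad and contact force between the fingers and panel above 2 N and linear speed of panel below 0.02 m/s); the arm keeps its last pose, push and grip.
It fails at once if another thing on the bench is moved by more than 3 cm (distance of any of hex_key, bearing, spanner, grease_tin from where it was at the start of the episode above 0.03 m).
It also fails if it takes over 58 s, if anything falls off the work surface, if the arm or the gripper's body presses on something with over 40 N, if the wrist force passes 120 N, or if a joint passes its speed limit or range.

## Working session

There is one attempt and no reset: what is moved stays moved. The work goes in short steps, Python scripts to look and compute and a tool call to move; the robot and the scene stay as the last step left them, time stands still between calls to the robot, and variables do not carry over. Pictures are saved under pics/ and viewed, at most 10 in all, crops included, and the job is handed in when it is done.

Besides the shell and the picture viewer there is one more tool, called after ">>>" by a JSON object that holds its "name" and its "arguments", one argument or row to a line. drive_tool: Moves the arm, as the interface text tells. Shift numbers are shares of 25 mm and turn numbers shares of 5 degrees, none past 1 either way. Its arguments: {"type":"object","properties":{"moves":{"type":"array"},"grip":{"type":"number"},"newtons":{"type":"number"}},"required":["moves"]}

```bash
mkdir -p pics; ls
cat > h.py <<'E'
from rig import *
import numpy as np, cv2
def ray(cam,px):
    c=calibration(cam); R=np.array(c["R"]);t=np.array(c["t"]); f=200/np.tan(np.radians(c["vertical_fov"])/2)
    d=R.T@np.array([(px[0]-c["cx"])/f,(px[1]-c["cy"])/f,1]); return -R.T@t,d
def atz(cam,px,z):
    o,d=ray(cam,px); return o+d*(z-o[2])/d[2]
def proj(cam,X):
    c=calibration(cam); f=200/np.tan(np.radians(c["vertical_fov"])/2)
    p=np.array(c["R"])@np.array(X)+np.array(c["t"]); return [c["cx"]+f*p[0]/p[2],c["cy"]+f*p[1]/p[2]]
def snap(cam,name):
    im=grab_frame(cam); cv2.imwrite("pics/"+name,cv2.cvtColor(im,cv2.COLOR_RGB2BGR)); return im
E
python3 - <<'E'
from h import *
np.set_printoptions(precision=4,suppress=True)
for cam in("top","scene"):
    snap(cam,cam+"0.png")
    print(cam,calibration(cam))
    for l,z in [("frame_seat",.07),("wing_top",.092),("panel_grip",.0375),("panel_slot",0),("panel",0),("housing",0),("hex_key",.0),("bearing",0),("plunger",.076)]:
        for d in place_of(cam,l)[:2]: print(l,d["conf"],d["centre"],atz(cam,d["centre"],z))
s=read_state();print(s)
E
```

```text
pics
top {'vertical_fov': 46.06812686702263, 'cx': 316.5166405271685, 'cy': 201.70296026175023, 'R': array([[ 0.0081, -1.    ,  0.0019],
       [-0.9827, -0.0083, -0.1851],
       [ 0.1852, -0.0003, -0.9827]]), 't': array([0.0716, 0.6242, 1.3186])}
frame_seat 0.72 [421.7, 245.0] [ 0.4982 -0.2244  0.07  ]
wing_top 0.46 [405.3, 246.1] [ 0.4926 -0.1733  0.092 ]
panel_grip 0.9 [271.1, 244.0] [0.5006 0.2084 0.0375]
panel_slot 0.74 [248.0, 243.3] [0.5057 0.2814 0.    ]
panel 0.83 [271.1, 242.6] [0.5084 0.2121 0.    ]
housing 0.88 [418.9, 244.4] [ 0.5067 -0.2318  0.    ]
hex_key 0.41 [343.4, 262.2] [ 0.4517 -0.0049  0.    ]
bearing 0.42 [339.8, 207.0] [0.6187 0.0057 0.    ]Traceback (most recent call last):
  File "<stdin>", line 7, in <module>
ValueError: it knows: bearing, frame_seat, grease_tin, hex_key, housing, panel, panel_grip, panel_slot, spanner, wing_top
```

View pics/top0.png

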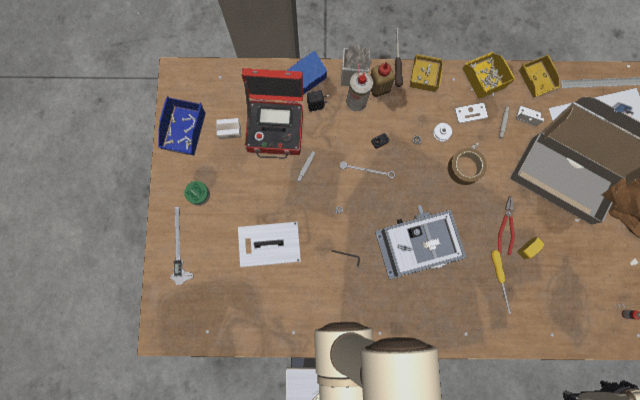

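The top view shows the panel at (269,244) with its slot at the left end (248,243). The housing is at (421,243), turned about 15°, with its wing at the left end near (405,246). The bearing is at (339,210) and the hex key at (347,257).

Run:
```python
from h import *
np.set_printoptions(precision=4,suppress=True)
a=grab_frame("top")
b=snap("scene","scene0.png"); print(calibration("scene"))
for l,z in [("frame_seat",.07),("wing_top",.092),("panel_grip",.0375),("panel_slot",0),("panel",0),("housing",0),("hex_key",.0),("bearing",0)]:
    for d in place_of("scene",l)[:2]: print(l,d["conf"],d["centre"],atz("scene",d["centre"],z))
c=cv2.resize(a[200:285,370:475],None,fx=7,fy=7,interpolation=cv2.INTER_CUBIC)
cv2.imwrite("pics/topH.png",c[...,::-1])
s=read_state();print(s["tcp_pos"],s["ee_rot"],s["grip_width"],s["t"])
```

```text
{'vertical_fov': 52.91779330858631, 'cx': 313.9863291679054, 'cy': 203.97038542434336, 'R': array([[-0.8042, -0.5943,  0.0047],
       [-0.4423,  0.5932, -0.6727],
       [ 0.397 , -0.5431, -0.7399]]), 't': array([0.5579, 0.2754, 0.8397])}
frame_seat 0.85 [419.5, 156.4] [ 0.5024 -0.2325  0.07  ]
frame_seat 0.25 [326.5, 275.7] [0.4872 0.2353 0.07  ]
wing_top 0.42 [417.3, 162.9] [ 0.4873 -0.1796  0.092 ]
panel_grip 0.87 [327.0, 276.4] [0.4964 0.2189 0.0375]
panel_slot 0.9 [308.1, 300.6] [0.5068 0.275  0.    ]
panel 0.76 [325.2, 280.8] [0.5056 0.2111 0.    ]
panel 0.41 [207.4, 317.8] [0.6557 0.4367 0.    ]
housing 0.86 [409.4, 174.5] [ 0.5152 -0.2242  0.    ]
hex_key 0.43 [391.2, 226.2] [ 0.4629 -0.0225  0.    ]
bearing 0.61 [335.6, 207.7] [ 0.614   0.0104 -0.    ]
[ 0.1455 -0.5563  0.2393] [[ 0.9675  0.253  -0.    ]
 [ 0.253  -0.9675 -0.    ]
 [-0.     -0.     -1.    ]] 0.08565115998959523 0.95
```

View pics/scene0.png

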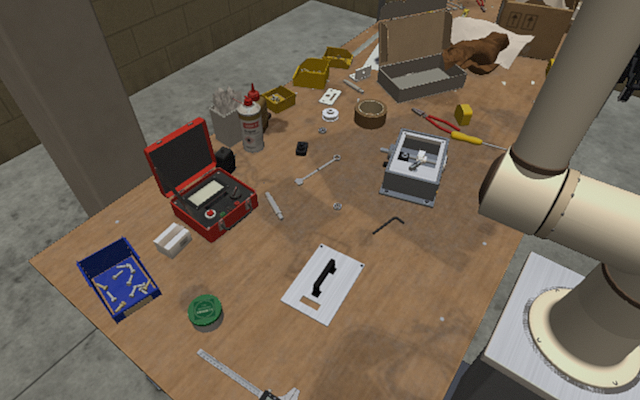

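View pics/topH.png

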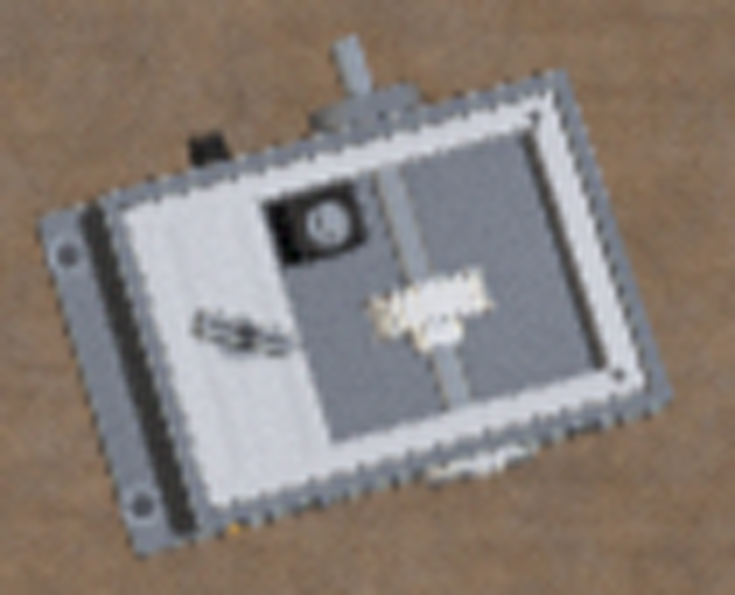

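The scene picture shows the housing at (413,165) with its shaft pointing away from the robot, and the panel at (323,283). In the top crop the wing is at about (242,333) and the black plunger block at (320,222). Next I fit model edges to get poses.

```bash
cat > fit.py <<'E'
from h import *
from scipy.optimize import minimize
from scipy.ndimage import map_coordinates
np.set_printoptions(precision=4,suppress=True)
def edge(w,h,z,n=60):
    s=np.linspace(-1,1,n)[2:-2];o=np.ones_like(s)
    return np.vstack([np.c_[s*w/2,o*h/2,o*z],np.c_[s*w/2,-o*h/2,o*z],np.c_[o*w/2,s*h/2,o*z],np.c_[-o*w/2,s*h/2,o*z]])
def projN(cam,X):
    c=calibration(cam); f=200/np.tan(np.radians(c["vertical_fov"])/2)
    p=X@np.array(c["R"]).T+np.array(c["t"]); return c["cx"]+f*p[:,0]/p[:,2],c["cy"]+f*p[:,1]/p[:,2]
def gradim(cam,n=4):
    im=np.mean([grab_frame(cam).astype(float) for _ in range(n)],0)
    g=cv2.GaussianBlur(im,(0,0),0.8); m=np.sqrt(sum(np.gradient(g,axis=0)**2).T+0) if 0 else None
    gx=np.gradient(g,axis=1);gy=np.gradient(g,axis=0)
    return im,np.sqrt((gx**2+gy**2).sum(2))
def fit(cam,G,P,x0):
    def cost(v):
        c,s=np.cos(v[2]),np.sin(v[2])
        X=np.c_[v[0]+c*P[:,0]-s*P[:,1],v[1]+s*P[:,0]+c*P[:,1],P[:,2]]
        u,w=projN(cam,X); return -np.minimum(map_coordinates(G,[w,u],order=1),60).mean()
    best=None
    for dx in np.arange(-.012,.0121,.003):
        for dy in np.arange(-.012,.0121,.003):
            for da in np.radians(np.arange(-6,6.1,1.5)):
                v=np.array(x0)+[dx,dy,da];f=cost(v)
                if best is None or f<best[0]:best=(f,v)
    r=minimize(cost,best[1],method="Nelder-Mead",options=dict(initial_simplex=best[1]+np.vstack([np.zeros(3),np.diag([.002,.002,.01])]),xatol=1e-5,fatol=1e-5))
    return r.x,r.fun
E
python3 - <<'E'
from fit import *
# corner-based yaw guess
cr=lambda p:[370+(p[0]+.5)/7-.5,200+(p[1]+.5)/7-.5]
cs=[atz("top",cr(p),.07)[:2] for p in [(125,210),(550,95),(645,395),(215,510)]]
print("corners",np.array(cs),np.mean(cs,0))
d=(cs[0]-cs[1]+cs[3]-cs[2]); yaw=np.arctan2(d[1],d[0])-np.pi/2
print("yaw",np.degrees(yaw))
w=[atz("top",cr(p),.092)[:2] for p in [(195,325),(290,345),(242,333)]]
print("wing",np.array(w),np.degrees(np.arctan2(*(w[0]-w[1])[::-1])))
x0=[*np.mean(cs,0),yaw]
for cam in("top","scene"):
    im,G=gradim(cam)
    for nm,P in [("outer",edge(.142,.202,.075)),("inner",edge(.126,.186,.075)),("both",np.vstack([edge(.142,.202,.075),edge(.126,.186,.075)]))]:
        v,f=fit(cam,G,P,x0);print(cam,nm,v[:2],np.degrees(v[2]),f)
        if nm=="both": print("   wingtop",v[:2]+.062*np.array([-np.sin(v[2]),np.cos(v[2])]))
    for nm,P in [("panel",edge(.12,.18,.005)),("panelbot",edge(.12,.18,.0))]:
        v,f=fit(cam,G,P,[.507,.211,0]);print(cam,nm,v[:2],np.degrees(v[2]),f)
E
```

```text
corners [[ 0.5417 -0.1274]
 [ 0.5909 -0.3039]
 [ 0.4678 -0.3371]
 [ 0.4202 -0.1613]] [ 0.5051 -0.2324]
yaw 15.380800633188775
wing [[ 0.4927 -0.1512]
 [ 0.485  -0.1891]
 [ 0.4896 -0.17  ]] 78.51259946840733
top outer [ 0.496  -0.2239] 15.658768834478261 -36.827547496953414
top inner [ 0.5055 -0.2299] 15.699177522565076 -46.707170957870275
top both [ 0.5033 -0.2218] 15.744054071019026 -37.31441467211404
   wingtop [ 0.4865 -0.1621]Traceback (most recent call last):
  File "<stdin>", line 17, in <module>
  File "fit.py", line 25, in fit
    v=np.array(x0)+[dx,dy,da];f=cost(v)
                                ~~~~^^^
  File "fit.py", line 20, in cost
    u,w=projN(cam,X); return -np.minimum(map_coordinates(G,[w,u],order=1),60).mean()
        ~~~~~^^^^^^^
  File "fit.py", line 9, in projN
    c=calibration(cam); f=200/np.tan(np.radians(c["vertical_fov"])/2)
ValueError: time passes only in moves, steps and waits
```

```bash
sed -i '2a _cal={}\n_c0=calibration\ndef calibration(n):\n    if n not in _cal: _cal[n]=_c0(n)\n    return _cal[n]' h.py
python3 - <<'E'
from fit import *
x0=[.5051,-.231,np.radians(15.6)]
for cam in("top","scene"):
    im,G=gradim(cam,2)
    for nm,P in [("inner",edge(.126,.186,.075)),("outer",edge(.142,.202,.075)),("flange",edge(.15,.236,.0))]:
        v,f=fit(cam,G,P,x0);print(cam,nm,v[:2],np.degrees(v[2]),f)
    for nm,P in [("panel",edge(.12,.18,.005)),("handle",edge(.012,.082,.045))]:
        v,f=fit(cam,G,P,[.507,.211,0]);print(cam,nm,v[:2],np.degrees(v[2]),f)
    if cam=="scene":
        c=cv2.resize(im[115:215,360:465].astype(np.uint8),None,fx=6,fy=6,interpolation=cv2.INTER_CUBIC);cv2.imwrite("pics/scH.png",c[...,::-1])
print(read_state()["t"])
E
```

```text
top inner [ 0.5055 -0.2299] 15.707069667126856 -46.716702843395105
top outer [ 0.4961 -0.2239] 15.657272377070063 -36.853297304327484
top flange [ 0.5001 -0.2304] 15.758244197111638 -27.56466890057328
top panel [0.5047 0.219 ] 5.564527161322042 -50.69311554794508
top handle [0.5016 0.2164] 6.087535218700542 -60.0
scene inner [ 0.5071 -0.2301] 15.735133195471404 -52.16487838642341
scene outer [ 0.5177 -0.2352] 15.839485510233652 -32.34664845920803
scene flange [ 0.5067 -0.2347] 13.807436132461005 -27.714456846343133
scene panel [0.5064 0.2165] 5.74065819421021 -56.36540786932178
scene handle [0.5036 0.2216] 2.7586560092980683 -53.42563185662863
1.35
```

View pics/scH.png

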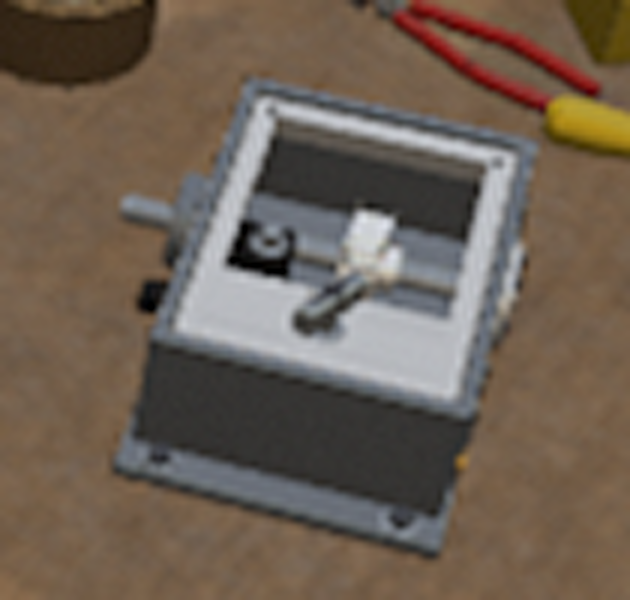

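The inner-rim fits from the two cameras agree: frame at (.506,-.2305), yaw 15.7°; wing_top at about (.489,-.171), at about 1.1 rad. The panel is at about (.5055,.218), yaw 5.7°. In the crop the wing is at (330,305). Next I move above the wing.

>>> {"name": "drive_tool", "arguments": {
  "moves": [
    [0.86, -0.571, 0.08, 0, 0, 0],
    [0.86, -0.571, 0.08, 0, 0, 0],
    [0.86, -0.571, 0.08, 0, 0, 0],
    [0.86, -0.571, 0.08, 0, 0, 0],
    [0.86, -0.571, 0.08, 0, 0, 0],
    [0.86, -0.571, 0.08, 0, 0, 0],
    [0.86, -0.571, 0.08, 0, 0, 0],
    [0.86, -0.571, 0.08, 0, 0, 0],
    [0.86, -0.571, 0.08, 0, 0, 0],
    [0.86, -0.571, 0.08, 0, 0, 0]
  ],
  "grip": 0,
  "newtons": 30
}}

```text
t: 2.6
tcp_pos: [0.3181, -0.3627, 0.2193]
ee_rot: [[0.967, 0.253, 0.0], [0.253, -0.967, -0.0], [0.0, 0.0, -1.0]]
force: [0.0, -0.3, -0.2]
grip_width: 0.0424
grasp_force: 0.0
```

>>> {"name": "drive_tool", "arguments": {
  "moves": [
    [0.86, -0.571, 0.08, 0, 0, 0],
    [0.86, -0.571, 0.08, 0, 0, 0],
    [0.86, -0.571, 0.08, 0, 0, 0],
    [0.86, -0.571, 0.08, 0, 0, 0],
    [0.86, -0.571, 0.08, 0, 0, 0],
    [0.86, -0.571, 0.08, 0, 0, 0],
    [0.86, -0.571, 0.08, 0, 0, 0],
    [0.86, -0.571, 0.08, 0, 0, 0],
    [0.86, -0.571, 0.08, 0, 0, 0],
    [0.86, -0.571, 0.08, 0, 0, 0]
  ]
}}

```text
t: 3.85
tcp_pos: [0.4898, -0.1701, 0.1993]
ee_rot: [[0.967, 0.253, 0.0], [0.253, -0.967, -0.0], [0.0, 0.0, -1.0]]
force: [1.2, 0.7, -0.5]
grip_width: 0.0425
grasp_force: 0.0
```

>>> {"name": "drive_tool", "arguments": {
  "moves": [
    [0, 0, 0, 0, 0, -1],
    [0, 0, 0, 0, 0, -1],
    [0, 0, 0, 0, 0, -1],
    [0, 0, 0, 0, 0, -1],
    [0, 0, 0, 0, 0, -1],
    [0, 0, 0, 0, 0, -1],
    [0, 0, 0, 0, 0, -1],
    [0, 0, 0, 0, 0, -1],
    [0, 0, 0, 0, 0, -1],
    [0, 0, 0, 0, 0, -1]
  ]
}}

```text
t: 5.1
tcp_pos: [0.4892, -0.1708, 0.1993]
ee_rot: [[0.425, 0.905, 0.0], [0.905, -0.425, -0.0], [-0.0, 0.0, -1.0]]
force: [0.1, -0.3, 0.4]
grip_width: 0.0428
grasp_force: 0.0
```

>>> {"name": "drive_tool", "arguments": {
  "moves": [
    [0, 0, 0, 0, 0, -1],
    [0, 0, 0, 0, 0, -1],
    [0, 0, 0, 0, 0, -0.8],
    [0, 0, 0, 0, 0, 0],
    [0, 0, 0, 0, 0, 0]
  ]
}}

```text
t: 5.72
tcp_pos: [0.4892, -0.171, 0.1993]
ee_rot: [[0.198, 0.98, 0.0], [0.98, -0.198, -0.0], [-0.0, 0.0, -1.0]]
force: [0.6, -0.9, -0.7]
grip_width: 0.0427
grasp_force: 0.0
```

```bash
cat > go.py <<'E'
import sys
from h import *
np.set_printoptions(precision=4,suppress=True)
# go.py x y z [yaw]: deltas in tool axes (units of 25mm), yaw turn (units of 5deg)
a=list(map(float,sys.argv[1:])); s=read_state(); R=np.array(s["ee_rot"]);p=np.array(s["tcp_pos"])
yaw=np.degrees(np.arctan2(R[1,0],R[0,0]))
print("t",s["t"],"p",p,"yaw",yaw,"tilt z",R[:,2],"F",np.array(s["force"]),"w",s["grip_width"],s["grasp_force"])
if a:
    print("shift",R.T@(np.array(a[:3])-p)/.025)
    if len(a)>3: print("turn az",-(((a[3]-yaw)+180)%360-180)/5)
E
python3 go.py .489 -.171 .084 78.5
```

```text
t 5.725 p [ 0.4892 -0.171   0.1993] yaw 78.60287304096235 tilt z [ 0.0001 -0.0001 -1.    ] F [ 0.5805 -0.8615 -0.7009] w 0.04274946575794253 0.0
shift [-0.0007 -0.0098  4.6136]
turn az 0.020574608192470124
```

>>> {"name": "drive_tool", "arguments": {
  "moves": [
    [0, 0, 1, 0, 0, 0],
    [0, 0, 1, 0, 0, 0],
    [0, 0, 1, 0, 0, 0],
    [0, 0, 0.6, 0, 0, 0],
    [0, 0, 0.5, 0, 0, 0],
    [0, 0, 0.5, 0, 0, 0],
    [0, 0, 0, 0, 0, 0]
  ]
}}

```text
t: 6.6
tcp_pos: [0.4887, -0.1709, 0.0835]
ee_rot: [[0.197, 0.98, -0.001], [0.98, -0.197, 0.001], [0.001, -0.002, -1.0]]
force: [0.2, 0.1, -0.0]
grip_width: 0.0429
grasp_force: 0.0
```

>>> {"name": "drive_tool", "arguments": {
  "moves": [
    [0, 0, 0, 0, 0, 0],
    [0, 0, 0, 0, 0, 0],
    [0, 0, 0, 0, 0, 0],
    [0, 0, 0, 0, 0, 0]
  ],
  "grip": 1
}}

```text
t: 7.1
tcp_pos: [0.4908, -0.1717, 0.0853]
ee_rot: [[0.197, 0.98, 0.004], [0.98, -0.197, -0.001], [-0.0, 0.004, -1.0]]
force: [6.1, 0.7, -1.2]
grip_width: 0.0094
grasp_force: 36.0
```

```bash
python3 go.py; python3 -c "
from h import *
print(read_state()['wrist_torque'])"
```

```text
t 7.1 p [ 0.4908 -0.1717  0.0853] yaw 78.63224668748133 tilt z [ 0.0039 -0.0011 -1.    ] F [ 6.1041  0.6944 -1.1952] w 0.009384181564325108 36.01339027052745
[ 0.11521896 -0.76015535 -0.07394185]
```

>>> {"name": "drive_tool", "arguments": {
  "moves": [
    [0, 0.09, 0, 0, 0, 0.3],
    [0, 0, 0, 0, 0, 1],
    [0, 0, 0, 0, 0, 1],
    [0, 0, 0, 0, 0, 1],
    [0, 0, 0, 0, 0, 1],
    [0, 0, 0, 0, 0, 0]
  ]
}}

```text
t: 7.85
tcp_pos: [0.4916, -0.1719, 0.0852]
ee_rot: [[0.543, 0.84, -0.0], [0.84, -0.543, -0.0], [-0.0, 0.0, -1.0]]
force: [-1.5, 0.8, 5.7]
grip_width: 0.0093
grasp_force: 37.0
```

```bash
python3 go.py
```

```text
t 7.85 p [ 0.4916 -0.1719  0.0852] yaw 57.12380924699383 tilt z [-0.0001 -0.0003 -1.    ] F [-1.4988  0.8171  5.7104] w 0.009313967018078373 36.95661791134626
```

>>> {"name": "drive_tool", "arguments": {
  "moves": [
    [0, 0, 0, 0, 0, 1],
    [0, 0, 0, 0, 0, 1],
    [0, 0, 0, 0, 0, 1],
    [0, 0, 0, 0, 0, 1],
    [0, 0, 0, 0, 0, 1],
    [0, 0, 0, 0, 0, 1],
    [0, 0, 0, 0, 0, 1],
    [0, 0, 0, 0, 0, 0]
  ]
}}

```text
t: 8.85
tcp_pos: [0.4923, -0.1727, 0.0852]
ee_rot: [[0.926, 0.378, 0.002], [0.378, -0.926, -0.002], [0.001, 0.003, -1.0]]
force: [1.8, -3.4, 3.4]
grip_width: 0.009
grasp_force: 36.6
```

```bash
python3 go.py;  python3 -c "
from h import *
print(read_state()['wrist_torque'])"
```

```text
t 8.85 p [ 0.4923 -0.1727  0.0852] yaw 22.20481295426447 tilt z [ 0.0019 -0.002  -1.    ] F [ 1.7731 -3.3825  3.3758] w 0.00904922806222168 36.5728058014065
[-0.32401839 -0.20656671 -0.04979732]
```

>>> {"name": "drive_tool", "arguments": {
  "moves": [
    [0, 0, 0, 0, 0, 0.7],
    [0, 0, 0, 0, 0, 0.6],
    [0, 0, 0, 0, 0, 0.4],
    [0, 0, 0, 0, 0, 0]
  ]
}}

```text
t: 9.35
tcp_pos: [0.4924, -0.1729, 0.0852]
ee_rot: [[0.971, 0.238, 0.002], [0.238, -0.971, -0.003], [0.001, 0.003, -1.0]]
force: [3.0, -4.9, 3.6]
grip_width: 0.0092
grasp_force: 38.5
```

```bash
python3 go.py;  python3 -c "
from h import *
print(read_state()['wrist_torque'])"
```

```text
t 9.35 p [ 0.4924 -0.1729  0.0852] yaw 13.7787190010767 tilt z [ 0.0022 -0.0028 -1.    ] F [ 3.0263 -4.9359  3.5906] w 0.009207995145667064 38.52995057590306
[-0.68417769 -0.39231606  0.58834356]
```

>>> {"name": "drive_tool", "arguments": {
  "moves": [
    [0, 0, 0, 0, 0, 0],
    [0, 0, 0, 0, 0, 0],
    [0, 0, -0.4, 0, 0, 0],
    [0, 0, -0.8, 0, 0, 0],
    [0, 0, -1, 0, 0, 0],
    [0, 0, -1, 0, 0, -1],
    [0, 0, -1, 0, 0, -1],
    [0, 0, -0.5, 0, 0, -1],
    [0, 0, 0, 0, 0, -1],
    [0, 0, 0, 0, 0, -1]
  ],
  "grip": 0.5
}}

```text
t: 10.6
tcp_pos: [0.4914, -0.1715, 0.2026]
ee_rot: [[0.779, 0.627, 0.0], [0.627, -0.779, -0.0], [0.0, 0.0, -1.0]]
force: [-0.2, 0.5, 0.1]
grip_width: 0.0212
grasp_force: 0.0
```

>>> {"name": "drive_tool", "arguments": {
  "moves": [
    [0, 0, 0, 0, 0, -1],
    [0, 0, 0, 0, 0, -1],
    [0, 0, 0, 0, 0, -1],
    [0, 0, 0, 0, 0, -1],
    [0, 0, 0, 0, 0, -1],
    [0, 0, 0, 0, 0, -1],
    [0, 0, 0, 0, 0, -1],
    [0, 0, 0, 0, 0, -1],
    [0, 0, 0, 0, 0, -1],
    [0, 0, 0, 0, 0, -1]
  ],
  "grip": 0
}}

```text
t: 11.85
tcp_pos: [0.4913, -0.1715, 0.2022]
ee_rot: [[0.02, 1.0, -0.0], [1.0, -0.02, 0.0], [0.0, -0.0, -1.0]]
force: [0.3, 0.8, 0.7]
grip_width: 0.0425
grasp_force: 0.0
```

```bash
python3 go.py .506 .218 .15 95.7
```

```text
t 11.85 p [ 0.4913 -0.1715  0.2022] yaw 88.82984098387028 tilt z [-0.0001  0.0003 -1.    ] F [0.2578 0.789  0.6708] w 0.04245050395423445 0.0
shift [15.5876  0.271   2.0941]
turn az -1.3740318032259438
```

>>> {"name": "drive_tool", "arguments": {
  "moves": [
    [0.974, 0.017, 0, 0, 0, 0],
    [0.974, 0.017, 0, 0, 0, 0],
    [0.974, 0.017, 0, 0, 0, 0],
    [0.974, 0.017, 0, 0, 0, 0],
    [0.974, 0.017, 0, 0, 0, 0],
    [0.974, 0.017, 0, 0, 0, 0],
    [0.974, 0.017, 0, 0, 0, 0],
    [0.974, 0.017, 0, 0, 0, 0]
  ]
}}

```text
t: 12.85
tcp_pos: [0.4992, 0.0239, 0.2023]
ee_rot: [[0.023, 1.0, -0.0], [1.0, -0.023, 0.0], [0.0, -0.0, -1.0]]
force: [-0.2, 0.5, -0.5]
grip_width: 0.0429
grasp_force: 0.0
```

>>> {"name": "drive_tool", "arguments": {
  "moves": [
    [0.974, 0.017, 0.2, 0, 0, 0],
    [0.974, 0.017, 0.2, 0, 0, 0],
    [0.974, 0.017, 0.3, 0, 0, 0],
    [0.974, 0.017, 0.3, 0, 0, 0],
    [0.974, 0.017, 0.3, 0, 0, 0],
    [0.974, 0.017, 0.3, 0, 0, 0],
    [0.974, 0.017, 0.3, 0, 0, -0.7],
    [0.974, 0.017, 0.2, 0, 0, -0.7],
    [0, 0, 0, 0, 0, 0]
  ]
}}

```text
t: 13.98
tcp_pos: [0.5051, 0.2187, 0.1492]
ee_rot: [[-0.101, 0.995, -0.001], [0.995, 0.101, -0.0], [0.0, -0.001, -1.0]]
force: [0.6, 0.1, -0.0]
grip_width: 0.0426
grasp_force: 0.0
```

```bash
python3 - <<'E'
from fit import *
a=grab_frame("top");b=grab_frame("scene")
s=read_state();p=np.array(s["tcp_pos"])
c1=cv2.resize(a[200:285,370:475],(400,324),interpolation=cv2.INTER_CUBIC)
c2=cv2.resize(b[115:215,360:465],(340,324),interpolation=cv2.INTER_CUBIC)
c3=cv2.resize(b[210:320,260:400],(340,267),interpolation=cv2.INTER_CUBIC)
top=np.hstack([c1,c2]);bot=np.zeros((267,740,3),np.uint8);bot[:,:340]=c3
cv2.imwrite("pics/chk.png",np.vstack([top,bot])[...,::-1])
for cam in("top","scene"):
  for l,z in(("panel_slot",0),("panel_grip",.0375),("wing_top",.092)):
    for d in place_of(cam,l)[:1]: print(cam,l,d["conf"],atz(cam,d["centre"],z))
E
python3 go.py .506 .218 .04 95.7
```

```text
top panel_slot 0.57 [0.5057 0.2793 0.    ]
top panel_grip 0.85 [0.509  0.2142 0.0375]
top wing_top 0.45 [ 0.4881 -0.1785  0.092 ]
scene panel_slot 0.71 [0.5078 0.2736 0.    ]
scene panel_grip 0.94 [0.4997 0.2219 0.0375]
t 14.375 p [0.5061 0.2171 0.1495] yaw 95.59497627586185 tilt z [ 0.0003 -0.     -1.    ] F [0.3367 0.1706 0.0587] w 0.04260955955130125 0.0
shift [ 0.037  -0.0011  4.3819]
turn az -0.02100474482763275
```

View pics/chk.png

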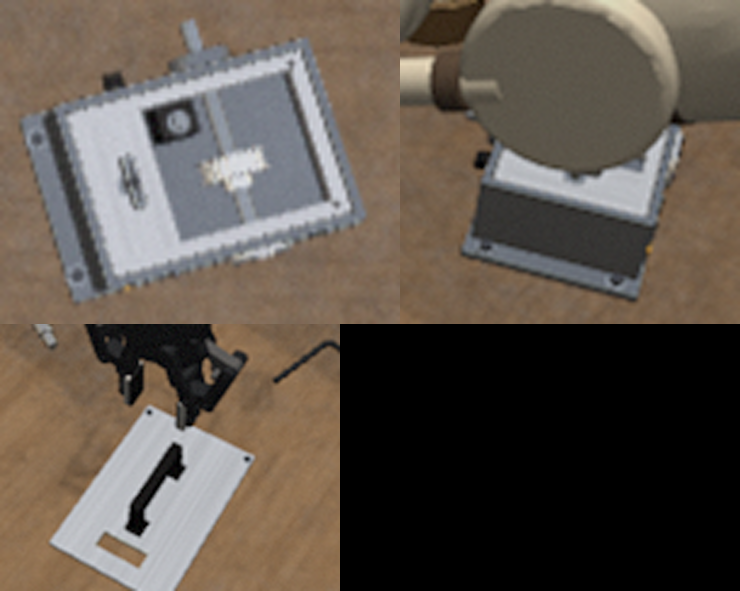

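The wing now stands across the housing, in line with the slot. The gripper is over the panel handle. Next I descend and grip it.

>>> {"name": "drive_tool", "arguments": {
  "moves": [
    [0, 0, 1, 0, 0, 0],
    [0, 0, 1, 0, 0, 0],
    [0, 0, 1, 0, 0, 0],
    [0, 0, 0.8, 0, 0, 0],
    [0, 0, 0.6, 0, 0, 0],
    [0, 0, 0.46, 0, 0, 0],
    [0, 0, 0, 0, 0, 0]
  ]
}}

```text
t: 15.25
tcp_pos: [0.5054, 0.2175, 0.0271]
ee_rot: [[-0.098, 0.995, -0.001], [0.995, 0.098, -0.0], [-0.0, -0.001, -1.0]]
force: [0.1, 0.1, -0.1]
grip_width: 0.0427
grasp_force: 0.0
```

>>> {"name": "drive_tool", "arguments": {
  "moves": [
    [0, 0, 0, 0, 0, 0],
    [0, 0, 0, 0, 0, 0],
    [0, 0, 0, 0, 0, 0],
    [0, 0, 0, 0, 0, 0],
    [0, 0, 0, 0, 0, 0]
  ],
  "grip": 1,
  "newtons": 90
}}

```text
t: 15.88
tcp_pos: [0.5066, 0.2178, 0.0289]
ee_rot: [[-0.099, 0.995, 0.001], [0.995, 0.099, 0.0], [0.0, 0.002, -1.0]]
force: [-1.5, 0.3, 6.0]
grip_width: 0.0104
grasp_force: 88.7
```

```bash
python3 go.py
```

```text
t 15.875 p [0.5066 0.2178 0.0289] yaw 95.66062474357861 tilt z [ 0.0015  0.0003 -1.    ] F [-1.4853  0.2558  6.0351] w 0.010412850298787678 88.70850205421448
```

>>> {"name": "drive_tool", "arguments": {
  "moves": [
    [0, 0, -0.4, 0, 0, 0],
    [0, 0, -0.8, 0, 0, 0],
    [0, 0, -1, 0, 0, 0],
    [0, 0, -1, 0, 0, 0],
    [0, 0, -1, 0, 0, 0],
    [0, 0, -1, 0, 0, 0],
    [0, 0, -0.8, 0, 0, 0],
    [0, 0, 0, 0, 0, -0.97],
    [0, 0, 0, 0, 0, -1],
    [0, 0, 0, 0, 0, 0]
  ]
}}

```text
t: 17.12
tcp_pos: [0.5054, 0.2176, 0.1776]
ee_rot: [[-0.266, 0.964, -0.001], [0.964, 0.266, -0.0], [0.0, -0.001, -1.0]]
force: [-0.9, 0.3, -3.2]
grip_width: 0.0103
grasp_force: 88.1
```

```bash
python3 go.py .5073 -.233 .18 105.5
```

```text
t 17.125 p [0.5054 0.2176 0.1776] yaw 105.45220504938126 tilt z [-0.0008 -0.0001 -1.    ] F [-0.9228  0.3448 -3.1598] w 0.010320611140200718 88.12715649604797
shift [-17.3909  -4.7291  -0.0956]
turn az -0.009558990123747436
```

>>> {"name": "drive_tool", "arguments": {
  "moves": [
    [-0.5, -0.136, 0, 0, 0, 0],
    [-0.87, -0.237, 0, 0, 0, 0],
    [-0.87, -0.237, 0, 0, 0, 0],
    [-0.87, -0.237, 0, 0, 0, 0],
    [-0.87, -0.237, 0, 0, 0, 0],
    [-0.87, -0.237, 0, 0, 0, 0],
    [-0.87, -0.237, 0, 0, 0, 0],
    [-0.87, -0.237, 0, 0, 0, 0],
    [-0.87, -0.237, 0, 0, 0, 0],
    [-0.87, -0.237, 0, 0, 0, 0]
  ]
}}

```text
t: 18.38
tcp_pos: [0.5064, 0.0003, 0.1777]
ee_rot: [[-0.266, 0.964, -0.0], [0.964, 0.266, -0.0], [-0.0, -0.0, -1.0]]
force: [-0.9, -0.1, -2.9]
grip_width: 0.0103
grasp_force: 88.1
```

>>> {"name": "drive_tool", "arguments": {
  "moves": [
    [-0.87, -0.237, 0, 0, 0, 0],
    [-0.87, -0.237, 0, 0, 0, 0],
    [-0.87, -0.237, 0, 0, 0, 0],
    [-0.87, -0.237, 0, 0, 0, 0],
    [-0.87, -0.237, 0, 0, 0, 0],
    [-0.87, -0.237, 0, 0, 0, 0],
    [-0.87, -0.237, 0, 0, 0, 0],
    [-0.87, -0.237, 0, 0, 0, 0],
    [-0.87, -0.237, 0, 0, 0, 0],
    [-0.8, -0.218, 0, 0, 0, 0]
  ]
}}

```text
t: 19.62
tcp_pos: [0.5078, -0.2233, 0.1778]
ee_rot: [[-0.267, 0.964, -0.0], [0.964, 0.267, 0.0], [0.0, -0.0, -1.0]]
force: [0.0, 0.0, -2.8]
grip_width: 0.0103
grasp_force: 88.1
```

>>> {"name": "drive_tool", "arguments": {
  "moves": [
    [-0.44, -0.119, 0.6, 0, 0, 0],
    [0, 0, 0.6, 0, 0, 0],
    [0, 0, 0.4, 0, 0, 0],
    [0, 0, 0, 0, 0, 0]
  ]
}}

```text
t: 20.12
tcp_pos: [0.5072, -0.2318, 0.1361]
ee_rot: [[-0.268, 0.963, -0.003], [0.963, 0.268, 0.002], [0.003, -0.002, -1.0]]
force: [0.4, -0.4, -2.4]
grip_width: 0.0102
grasp_force: 88.0
```

```bash
python3 - <<'E'
from fit import *
s=read_state();z=s["tcp_pos"][2]-.0289
for cam in("top","scene"):
    im,G=gradim(cam,2)
    v,f=fit(cam,G,edge(.12,.18,z+.005),[.5073,-.233,np.radians(15.5)]);print(cam,v[:2],np.degrees(v[2]),f)
    if cam=="top":
        a=im[190:290,365:480]
    else: b=im[90:230,350:490]
c=np.hstack([cv2.resize(a,(460,400),interpolation=cv2.INTER_CUBIC),cv2.resize(b,(330,400),interpolation=cv2.INTER_CUBIC)]).clip(0,255).astype(np.uint8)
cv2.imwrite("pics/held.png",c[...,::-1])
E
python3 go.py .5073 -.233 .12 105.5
```

```text
top [ 0.5039 -0.2209] 16.285648862996727 -32.05276650277365
scene [ 0.5106 -0.2391] 15.666912566537595 -45.194009606226146
t 20.325 p [ 0.5085 -0.2332  0.1385] yaw 105.53887940348727 tilt z [ 0.0011 -0.0008 -1.    ] F [-0.0259 -0.0219 -3.0732] w 0.00999287781325427 87.96810150146484
shift [ 0.0207 -0.0456  0.7407]
turn az 0.007775880697454341
```

View pics/held.png

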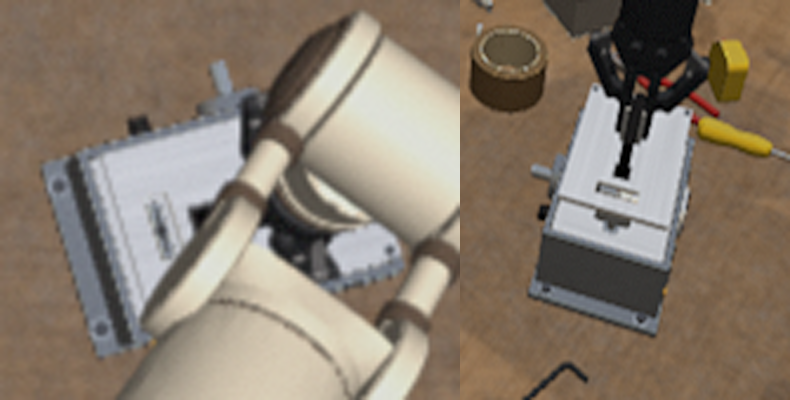

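>>> {"name": "drive_tool", "arguments": {
  "moves": [
    [0, 0, 0.3, 0, 0, 0],
    [0, 0, 0.18, 0, 0, 0],
    [0, 0, 0, 0, 0, 0],
    [0, 0, 0, 0, 0, 0]
  ]
}}

```text
t: 20.82
tcp_pos: [0.5081, -0.2333, 0.1258]
ee_rot: [[-0.267, 0.964, 0.0], [0.964, 0.267, -0.0], [-0.0, 0.0, -1.0]]
force: [0.9, -0.2, -2.3]
grip_width: 0.0104
grasp_force: 88.0
```

Run:
```python
from fit import *
s=read_state();p=np.array(s["tcp_pos"]);z=p[2]-.0289
print(p,z)
R=np.array(s["ee_rot"]);yaw=np.arctan2(R[1,0],R[0,0])-np.pi/2
ims={}
for cam in("top","scene"):
    ims[cam]=np.mean([grab_frame(cam).astype(float) for _ in range(4)],0)
a=ims["top"][225:265,385:425];b=ims["scene"][140:180,390:430]
cv2.imwrite("pics/slot.png",np.hstack([cv2.resize(x,(400,400),interpolation=cv2.INTER_CUBIC) for x in(a,b)]).clip(0,255).astype(np.uint8)[...,::-1])
def tr(l,z): 
    c,sn=np.cos(yaw),np.sin(yaw); return [p[0]+c*l[0]-sn*l[1],p[1]+sn*l[0]+c*l[1],z]
for cam,o in(("top",(385,225)),("scene",(390,140))):
    f=lambda X:((np.array(proj(cam,X))-o)*10+5).round().tolist()
    k=400 if cam=="scene" else 0
    print(cam,"slot top",[f(tr(l,z+.005)) for l in((-.023,.054),(.023,.054),(.023,.07),(-.023,.07))])
    print(cam,"wingtop from robot est",f([.4907,-.1733,.092]), "from tcp",f(tr((0,.062),.092)))
```

```text
[ 0.5081 -0.2333  0.1258] 0.0969101552817964
top slot top [[267.0, 289.0], [219.0, 130.0], [164.0, 144.0], [212.0, 304.0]]
top wingtop from robot est [208.0, 223.0] from tcp [209.0, 220.0]
scene slot top [[354.0, 214.0], [180.0, 172.0], [167.0, 210.0], [342.0, 252.0]]
scene wingtop from robot est [256.0, 242.0] from tcp [253.0, 240.0]
```

View pics/slot.png

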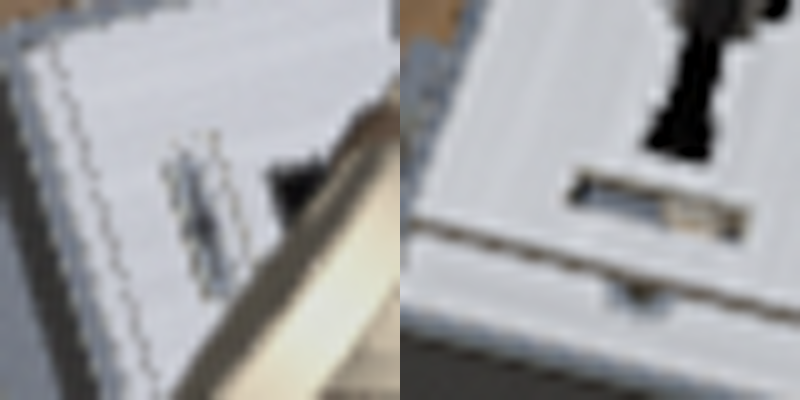

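The top view shows the wing at (203,222) inside the slot, whose centre is at about (209,212). The slot needs roughly 1 mm of shift toward -x. In the scene view the slot is at (658,205) and the wing is hidden. I descend gently and watch the force.

>>> {"name": "drive_tool", "arguments": {
  "moves": [
    [0, -0.04, 0.1, 0, 0, 0],
    [0, 0, 0.1, 0, 0, 0],
    [0, 0, 0.1, 0, 0, 0],
    [0, 0, 0.1, 0, 0, 0],
    [0, 0, 0, 0, 0, 0]
  ]
}}

```text
t: 21.85
tcp_pos: [0.5069, -0.2333, 0.1155]
ee_rot: [[-0.267, 0.964, -0.0], [0.964, 0.267, 0.0], [0.001, -0.0, -1.0]]
force: [-0.1, -0.7, -2.9]
grip_width: 0.0104
grasp_force: 88.0
```

```bash
python3 go.py .5073 -.233 .0989 105.5; python3 -c "
from h import *
print(read_state()['wrist_torque'])"
```

```text
t 21.85 p [ 0.5069 -0.2333  0.1155] yaw 105.50725028418701 tilt z [-0.0005  0.0004 -1.    ] F [-0.115  -0.6528 -2.9393] w 0.010433608838598049 88.04295301437378
shift [0.0081 0.0193 0.6625]
turn az 0.001450056837404645
[-0.01496546 -0.01168463  0.00372379]
```

>>> {"name": "drive_tool", "arguments": {
  "moves": [
    [0, 0, 0.12, 0, 0, 0],
    [0, 0, 0.12, 0, 0, 0],
    [0, 0, 0.1, 0, 0, 0],
    [0, 0, 0, 0, 0, 0]
  ]
}}

```text
t: 22.35
tcp_pos: [0.5069, -0.2333, 0.107]
ee_rot: [[-0.267, 0.964, -0.0], [0.964, 0.267, 0.0], [0.0, -0.0, -1.0]]
force: [0.4, 0.5, -3.2]
grip_width: 0.0104
grasp_force: 88.0
```

>>> {"name": "drive_tool", "arguments": {
  "moves": [
    [0, 0, 0.08, 0, 0, 0],
    [0, 0, 0.08, 0, 0, 0],
    [0, 0, 0.08, 0, 0, 0],
    [0, 0, 0, 0, 0, 0]
  ]
}}

```text
t: 22.85
tcp_pos: [0.5072, -0.2337, 0.1016]
ee_rot: [[-0.267, 0.964, 0.0], [0.964, 0.267, -0.0], [-0.0, 0.0, -1.0]]
force: [-0.5, -0.4, 1.1]
grip_width: 0.0104
grasp_force: 88.6
```

```bash
python3 go.py .5073 -.233 .0989 105.5; python3 -c "
from h import *
print(read_state()['wrist_torque'])"
```

```text
t 22.85 p [ 0.5072 -0.2337  0.1016] yaw 105.50699088623767 tilt z [ 0.0003 -0.0004 -1.    ] F [-0.463  -0.4039  1.067 ] w 0.010371696211173547 88.60736131668091
shift [0.0238 0.012  0.1063]
turn az 0.0013981772475347043
[0.02969729 0.177924   0.08618744]
```

>>> {"name": "drive_tool", "arguments": {
  "moves": [
    [0, 0, 0.06, 0, 0, 0],
    [0, 0, 0.06, 0, 0, 0],
    [0, 0, 0.06, 0, 0, 0],
    [0, 0, 0, 0, 0, 0],
    [0, 0, 0, 0, 0, 0]
  ]
}}

```text
t: 23.48
tcp_pos: [0.5073, -0.2336, 0.0988]
ee_rot: [[-0.268, 0.964, -0.0], [0.964, 0.268, -0.0], [-0.0, -0.0, -1.0]]
force: [-6.8, 4.0, 14.5]
grip_width: 0.0105
grasp_force: 90.6
```

```bash
python3 go.py .5073 -.233 .0989 105.5; python3 -c "
from h import *
print(read_state()['wrist_torque'])"
```

```text
t 23.475 p [ 0.5073 -0.2336  0.0988] yaw 105.52729970258655 tilt z [-0.0002 -0.0003 -1.    ] F [-6.8321  3.9923 14.4789] w 0.010482873363984362 90.57780861854553
shift [ 0.0232  0.0081 -0.0026]
turn az 0.005459940517312134
[0.51917751 1.11462742 0.00808794]
```

>>> {"name": "drive_tool", "arguments": {
  "moves": [
    [0.03, -0.03, 0.03, 0, 0, 0],
    [0, 0, 0.03, 0, 0, 0],
    [0, 0, 0, 0, 0, 0],
    [0, 0, 0, 0, 0, 0]
  ]
}}

```text
t: 23.98
tcp_pos: [0.5073, -0.2337, 0.0988]
ee_rot: [[-0.268, 0.964, 0.002], [0.964, 0.268, -0.002], [-0.002, 0.001, -1.0]]
force: [-8.8, 4.6, 20.7]
grip_width: 0.0101
grasp_force: 91.6
```

```bash
python3 go.py .5073 -.233 .0989 105.5
python3 - <<'E'
from h import *
print(read_state()['wrist_torque'])
a=grab_frame("top")[190:290,365:480];b=grab_frame("scene")[90:230,350:490]
c=np.hstack([cv2.resize(a,(460,400),interpolation=cv2.INTER_CUBIC),cv2.resize(b,(340,400),interpolation=cv2.INTER_CUBIC)])
cv2.imwrite("pics/home.png",c[...,::-1])
E
```

```text
t 23.975 p [ 0.5073 -0.2337  0.0988] yaw 105.52615970040107 tilt z [ 0.0019 -0.0016 -1.    ] F [-8.8081  4.6138 20.7149] w 0.010088436959210438 91.62835478782654
shift [ 0.0248  0.0089 -0.0029]
turn az 0.0052319400802161905
[0.70415814 1.18401616 0.02139748]
```

View pics/home.png

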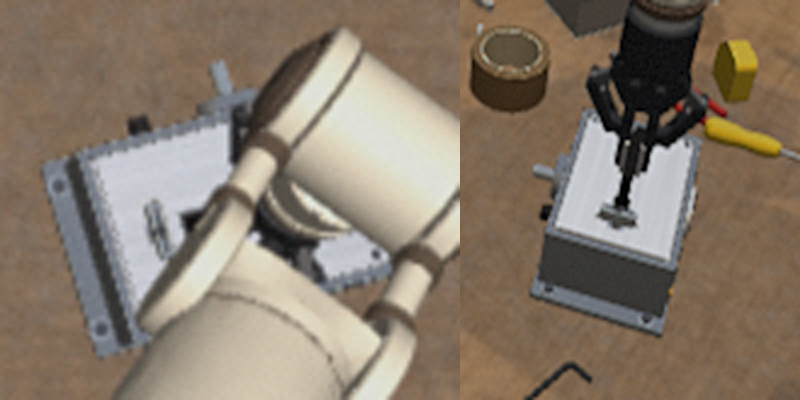

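Extra push left the height unchanged, so the panel is on its seat. Both views show it flush in the frame, with the wing standing through the slot at (158,228) in the top view and (617,215) in the scene view.

```bash
python3 -c "
from rig import *
print(finish_job())"
```

```text
the job is handed in; nothing more can be done
None
```

The panel is pressed home in the frame over the unlocked wing and still held there; I handed the job in at about 24 s, and the interface gave no verdict.

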